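# Send two film canisters down the darkroom dispatch chute

## Robot

A 6-joint arm with a two-finger parallel gripper is mounted at the origin on the work surface. World frame = base frame: x ahead of the robot, y to its left, z up, the work surface at z = 0. Lengths are in m, angles in rad, forces in N, time in s.
With the tool pointing down it reaches from about 0.35 to 0.975 m from the base axis. Payload 17.4 kg.
Tool frame: the origin (TCP) lies on the centre line of the jaws, within the pads' length; the fingertips stand 8 mm ahead of it and the grasp point (between the pads) lies 11 mm behind it; z points along the fingers, y is the line along which they close (so a half turn about z gives the same grasp; the last joint's range is limited). The gripper opens to 85 mm and grips with 20 to 120 N. Pads are 22 mm wide; open, the fingers measure 114 mm over their backs; the gripper's body (76 mm by 85 mm) begins 54 mm behind the grasp point. The pads swing forward as they close: fully open they stand 13 mm farther back than shut.
Start: joints at [-1.353, 0.116, 1.442, -0, 1.584, -0.038], TCP at [0.171, -0.653, 0.218] pointing down, gripper open.
Joint ranges: [-2.83, 2.83], [-0.83, 2.19], [0.07, 2.5], [-1.14, 4.28], [0.01, 3], [-2.97, 2.97]. Speed limits (rad/s): [1.89, 1.89, 2.22, 3.14, 3.14, 3.14].

## Interface

Orientations are given as a unit quaternion [x, y, z, w].
In Python, from plant import arm gives the robot as it stands.
- The arm moves only by the tool move_arm, never from a script. Its argument "motion" is a list of rows, each an object of numbers: "dx", "dy", "dz": the shift along the tool's x, y, z in units of 25 mm (1.0 is 25 mm); "roll": the turn about the tool's z in units of 6 degrees (1.0 is 6 degrees). In form: [{"dx": .., "dy": .., "dz": .., "roll": ..}, ...]. A call has 1 to 10 rows; each row is the pose to reach, as a shift and turn from the pose commanded when the call began, along the tool's axes at that moment; what a row does not reach only later rows make up. A row lasts 1/12 s, in which the tool goes at most 41.7 mm and 7.16 degrees, less where a joint would pass 70% of its speed; a pose out of reach is approached as far as the arm can. A call with a gripper value outside its range is refused whole. "gripper" is the gripper command: -1 is fully open, 1 is shut, values between are in proportion, set as the call begins (left out, the last holds). The fingers move at their own pace and stop on an object; the grip force is fixed at half the most. Time passes only in rows, so rows that repeat a pose let the fingers close. It gives the time, the measured TCP pose, the force, the opening and the grip force at its end, in the units of the state.
- arm.sense(): the state, without advancing time (a new reading comes with each control period).
- arm.capture(name): name is "scene" or "side" or "wrist"; returns a dict with "color" (480x640x3 uint8, blue, green, red), "vfov" (degrees; the focal length in pixels is half the picture's height over the tangent of half this angle, whatever the lens; pixels are square), "cx", "cy" (the principal point, pixels), "rvec" (rotation vector, rad) and "tvec" (3), from world to camera coordinates, as OpenCV has them. Camera axes: x right, y down, z forward; pixel columns grow to the right and rows downward; lengths in m; the calibration is good to about 2 mm. A picture is of the moment at which its call begins. There is no depth.
- arm.sign_off(): hands the job in; it is judged then, once.
The state is a dict: "time": time; "joint_positions": joint angles; "qd": joint speeds; "joint_efforts": joint torques, N m; "eef_pos": TCP position; "tool_rot": TCP orientation; "contact_force": force on the tool from outside, world axes, zero at the start; "moment": the same for the moment, N m; "finger_gap": finger opening in m; "gripper_force": force on a finger pad.
Only numpy, scipy, OpenCV 4.12 (cv2) and the standard library are available. Lean on these libraries where they do the work, as an engineer would, in place of code of your own. Each camera call takes 0.05 s, during which the arm holds its last target. There are 200 camera calls.

## Task

The two canisters of exposed film on the chute's loading shelf are for the darkroom, the orange-capped one first because it is the rush job: tip each of them over into the V-trough so that it lies along the fold and slides down, and nudge them if they hang up, until the orange one rests against the rubber-faced hatch door and the blue-capped one is close up behind it, end to end. Ease them down: do not press hard against the door. Then signal the darkroom: pull the red knob straight out to its on click, leave it out for a second, push it fully back in, and leave everything else on the bench where it is.

Things in the scene. Friction and masses are not known exactly. Their poses are not given: they have to be found in the camera images.
- chute: Fixed dispatch chute: loading shelf, sloping V-trough and hatch box on one stand. Origin on the bench under its middle; local y runs level along the trough from the loading shelf (-y end, high) to the hatch box (+y end, low), local x across it, z up.
- shelf_edge (a point): Middle of the loading shelf's edge at the trough's upper mouth (axes as the chute's). Shelf: flat, rubber-topped, top at 130 mm, running from this edge 130 mm towards local -y, and from local x -110 to 110 mm. A canister lying in the trough here has its lowest line about 12 mm below the shelf; the flanges' rims stand 26 mm above it.
- trough: Aluminium V-trough: two flanges 70 mm wide, square to each other, open at the top. Origin at the fold's low end, on the door's face; local y runs UP the fold (15 degrees, 300 mm to the shelf), z square to the fold between the flanges, x across. A canister in the fold has its axis at x 0, z 35 mm. Friction 0.2 to 0.3: a tipped canister coasts down this slope, some home, some hang up.
- hatch_door: Rubber-faced shut door that closes the trough's low end, 96 mm wide, 74 mm high, square to the fold: the stop. Origin and axes as the trough's. A canister against it has its middle at local y 55 mm, the next one close behind at 165 mm. Must not be pressed with more than 60 N.
- hatch_box_top (a point): Centre of the top of the black hatch box beyond the door: 140 mm along the chute's x, 110 mm along its y, 140 mm high; a small green jewel lamp 25 mm high stands on its far half. The signal knob is on its local -x face.
- orange_can_mid (a point): Middle of the orange-capped canister (rush job): black cylinder 50 mm in diameter, 110 mm long, about 0.2 to 0.4 kg, rigid, flat ends; local z runs along its axis to the cap, half-way (55 mm) from either end. Starts standing, cap up, on one side of the loading shelf.
- blue_can_mid (a point): Middle of the blue-capped canister, otherwise the same as the orange one; starts standing on the other side of the loading shelf. On the rubber it slides when pushed low and topples when pushed near its top.
- signal_knob (a joint): Push-pull signal switch in m: 0 fully in (off), 0.012 fully out (on). Pulls straight out along the chute's -x; a ball click half-way (about 3 N) keeps it in or out.
- knob_grip (a point): Centre of the red knob's head: head 32 mm in diameter and 24 mm long along its axis (the chute's local x), its back 20 mm clear of the panel when in; 25 mm below the top of the hatch box; moves with the knob.
- grey_can_mid (a point): Middle of a third canister, white-capped, same size, standing on the bench: unexposed film, not for the chute; leave alone.
- loupe: Black magnifying loupe, 52 mm in diameter, 55 mm high, standing on the bench; leave alone.
- tape_roll: Yellow roll of tape, 96 mm in diameter, 25 mm high, lying flat; leave alone.
- film_tin: Flat round film tin, 133 mm in diameter, 28 mm high; leave alone.
- paint_jar: Paint jar with a red lid, 66 mm in diameter, 75 mm high; leave alone.
- paint_jar2: Paint jar with a green lid, 66 mm in diameter, 75 mm high; leave alone.
- brush: Paint brush 180 mm long lying on the bench; leave alone.
Things that resemble listed ones, but are neither listed nor needed, are in the scene too. What is shaped like the part that bears orange_can_mid but yellow is not meant.

How it is judged:
By the outcome, as a careful person would: the job done as asked, in the order asked, and still so for the second after the job is handed in, with the robot touching nothing.
It also fails if it takes over 72 s, if anything falls off the work surface, if the arm or the gripper's body presses on something with over 40 N, if the wrist force passes 120 N, or if a joint passes its speed limit or range.

## Working session

There is one attempt and no reset: what is moved stays moved. The work goes in short steps, Python scripts to look and compute and a tool call to move; the robot and the scene stay as the last step left them, time stands still between calls to the robot, and variables do not carry over. Pictures are saved under pics/ and viewed, at most 11 in all, crops included, and the job is handed in when it is done.

Besides the shell and the picture viewer there is one more tool, called by a JSON object that holds its "op" and its "data". move_arm: Moves the arm, as the interface text tells. Its arguments: {"type":"object","properties":{"motion":{"type":"array"},"gripper":{"type":"number"}},"required":["motion"]}

```bash
ls; mkdir -p pics; python3 - <<'E'
from plant import arm
import cv2,numpy as np
for n in ("scene","side"):
    c=arm.capture(n); cv2.imwrite(f"pics/{n}0.png",c["color"]); print(n,c["vfov"],c["cx"],c["cy"],c["rvec"],c["tvec"])
    R=cv2.Rodrigues(np.array(c["rvec"]))[0]; print(-R.T@np.array(c["tvec"]))
s=arm.sense();print(s)
E
```

```text
pics
scene 56.04353296107941 328.1297612354176 246.66977241256788 [ 1.20211049  2.54880742 -0.72556868] [ 0.32283243 -0.22635935  1.5132712 ]
[0.96600414 0.38203156 1.16890416]
side 54.43774149053412 314.93885724840334 239.38156358632935 [ 0.27155887 -2.7343952   1.31292945] [0.47081474 0.17966236 1.40071501]
[0.25418922 1.05444026 1.01955442]
{'time': 0.1, 'joint_positions': array([-1.35277502e+00,  1.16426867e-01,  1.44220104e+00, -4.06271895e-05,
        1.58398975e+00, -3.77784258e-02]), 'qd': array([ 0.00105064, -0.00100584, -0.00181004, -0.00102713, -0.00024103,
       -0.00041825]), 'joint_efforts': array([ 3.06944574e-03, -7.33660483e+01, -6.33788037e+01,  6.49094432e-05,
        5.24574905e-03,  2.74763585e-05]), 'eef_pos': array([ 0.17074173, -0.65285855,  0.21754192]), 'tool_rot': array([ 9.91831858e-01,  1.27551172e-01, -6.63542939e-05, -5.08592336e-04]), 'contact_force': array([ 1.05374111, -0.56299363,  0.91111066]), 'moment': array([0.04696609, 0.03304011, 0.01228673]), 'gripper_force': 0.0, 'finger_gap': 0.08531094544494551}
```

View pics/scene0.png

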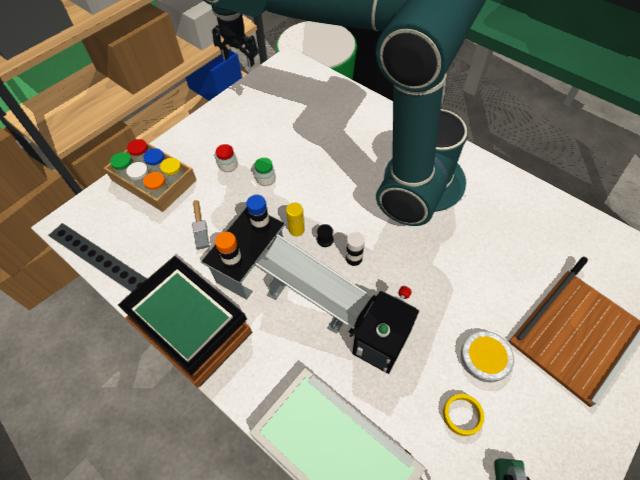

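View pics/side0.png

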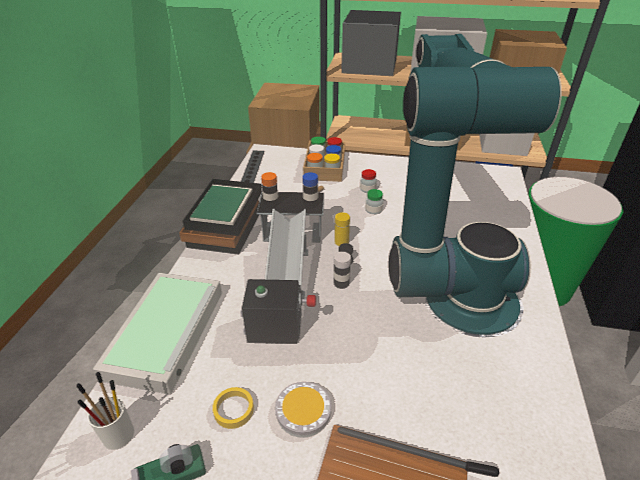

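Both views show the orange cap (227,243 scene / 269,180 side), the blue cap (257,205 / 310,182), the red knob (405,292 / 311,300) and the black hatch box with its lamp. The yellow canister beside the trough is the decoy. Next I measure.

```bash
cat > h.py <<'E'
from plant import arm
import cv2,numpy as np
def cap(n):
    c=arm.capture(n); c["K"]=(c["color"].shape[0]/2)/np.tan(np.radians(c["vfov"]/2))
    c["R"]=cv2.Rodrigues(np.array(c["rvec"]))[0]; c["o"]=-c["R"].T@np.array(c["tvec"]); return c
def ray(c,p):
    d=c["R"].T@np.array([(p[0]-c["cx"])/c["K"],(p[1]-c["cy"])/c["K"],1]); return d/np.linalg.norm(d)
def plane(c,p,z):
    d=ray(c,p); return c["o"]+d*(z-c["o"][2])/d[2]
def tri(c1,p1,c2,p2):
    d1,d2=ray(c1,p1),ray(c2,p2)
    A=np.c_[d1,-d2]; t=np.linalg.lstsq(A,c2["o"]-c1["o"],rcond=None)[0]
    a,b=c1["o"]+t[0]*d1,c2["o"]+t[1]*d2; return (a+b)/2,np.linalg.norm(a-b)
def proj(c,P):
    q=c["R"]@np.array(P)+np.array(c["tvec"]); return [q[0]/q[2]*c["K"]+c["cx"],q[1]/q[2]*c["K"]+c["cy"]]
HUE={"orange":(5,17),"blue":(108,125),"red":(0,4),"green":(45,85)}
def blobs(c,col,box,smin=150,vmin=60):
    x0,y0,x1,y1=box; h=cv2.cvtColor(c["color"],cv2.COLOR_BGR2HSV)[y0:y1,x0:x1]
    a,b=HUE[col]; m=((h[...,0]>=a)&(h[...,0]<=b)&(h[...,1]>smin)&(h[...,2]>vmin))
    if col=="red": m|=(h[...,0]>172)&(h[...,1]>smin)&(h[...,2]>vmin)
    n,l,s,ce=cv2.connectedComponentsWithStats(m.astype(np.uint8))
    i=1+np.argmax(s[1:,4]); return ce[i]+[x0,y0],s[i]+[x0,y0,0,0,0],l==i
E
python3 - <<'E'
from h import *
a,b=cap("scene"),cap("side")
for col,ba,bb in (("orange",(205,220,245,262),(255,165,285,200)),("blue",(240,190,275,225),(297,165,325,200)),("red",(395,280,415,302),(300,290,320,310))):
    pa,sa,_=blobs(a,col,ba);pb,sb,_=blobs(b,col,bb)
    P,e=tri(a,pa,b,pb);print(col,pa.round(1),sa,pb.round(1),sb,P.round(4),round(e,4))
cv2.imwrite("pics/c1.png",np.hstack([cv2.resize(a["color"][190:380,190:430],None,fx=1.66,fy=1.66,interpolation=2),cv2.resize(b["color"][160:350,230:340],None,fx=1.66*2/1.0,fy=1.66*2)[:315] if 0 else cv2.resize(b["color"][160:350,210:450],None,fx=1.66,fy=1.66,interpolation=2)]))
E
```

```text
orange [225.6 242. ] [215 231  22  23 392] [268.6 178.8] [262 172  15  15 175] [ 0.6707 -0.192   0.2298] 0.0017
blue [256.  204.7] [247 195  19  20 310] [309.6 176.1] [303 173  14   7  83] [ 0.5416 -0.2117  0.2398] 0.006
red [404.6 291.6] [399 286  12  13 102] [310.6 299.5] [307 295   8  10  70] [0.4482 0.2069 0.1207] 0.0014
```

View pics/c1.png

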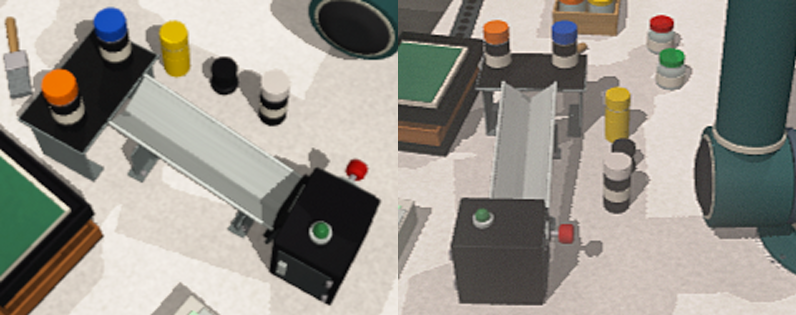

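```bash
cat > ortho.py <<'E'
from h import *
def ortho(c,z,x0,y0,L=0.25,n=400):
    W=[(x0,y0),(x0,y0+L),(x0+L,y0+L),(x0+L,y0)]
    src=np.float32([proj(c,(x,y,z)) for x,y in W]); dst=np.float32([(0,0),(n,0),(n,n),(0,n)])
    return cv2.warpPerspective(c["color"],cv2.getPerspectiveTransform(src,dst),(n,n))
E
python3 - <<'E'
from ortho import *
a=cap("scene")
cv2.imwrite("pics/o1.png",np.hstack([ortho(a,.13,.48,-.32),ortho(a,.14,.43,.09)]))
E
```

```text
(no output)
```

View pics/o1.png

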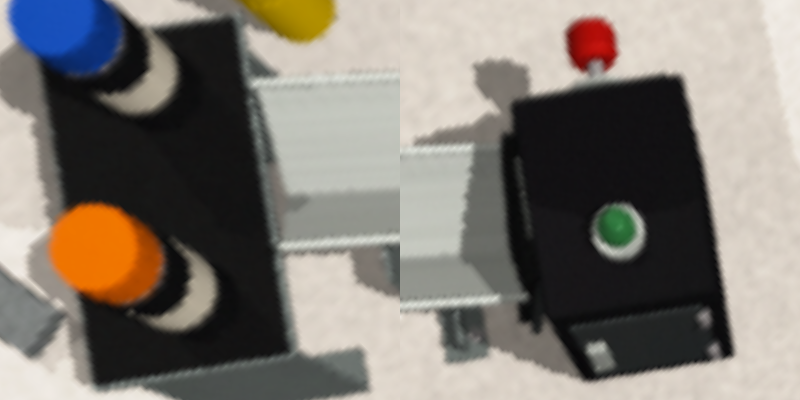

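{"op": "move_arm", "data": {"motion": [{"dz": -1.6}, {"dz": -3.2, "roll": -1}, {"dz": -4.8, "roll": -2, "dx": 1}, {"dx": 2.5, "dy": -1, "dz": -6.2, "roll": -3}, {"dx": 4, "dy": -2, "dz": -7.2, "roll": -4}, {"dx": 5.3, "dy": -3, "dz": -8, "roll": -5}, {"dx": 6.6, "dy": -3.8, "dz": -8.6, "roll": -6}, {"dx": 8, "dy": -4.6, "dz": -9, "roll": -7}, {"dx": 9.4, "dy": -5.4, "dz": -9.4, "roll": -8}, {"dx": 10.8, "dy": -6.2, "dz": -9.4, "roll": -9}]}}

```text
$.motion[0]: bad value
```

```bash
cat >> h.py <<'E'
from scipy.spatial.transform import Rotation as Ro
def rel(tx,ty,tz,yawx=None):
    s=arm.sense(); M=Ro.from_quat(s["tool_rot"]).as_matrix(); d=M.T@(np.array([tx,ty,tz])-s["eef_pos"])/.025
    y=np.degrees(np.arctan2(M[1,0],M[0,0]))
    print("t",round(s["time"],2),"pos",s["eef_pos"].round(4),"yawx",y.round(2),"move",d.round(2),"roll",None if yawx is None else round(-(yawx-y)/6,2),"F",s["contact_force"].round(1),"gap",round(s["finger_gap"],4))
E
python3 -c "
from h import *
rel(.62,-.2,.45,98)"
```

```text
t 0.25 pos [ 0.1708 -0.653   0.2179] yawx 14.65 move [ 21.97 -12.99  -9.28] roll -13.89 F [0.1 0.5 0. ] gap 0.0853
```

{"op": "move_arm", "data": {"motion": [{"dx": 0, "dy": 0, "dz": -1.6, "roll": 0}, {"dx": 0, "dy": 0, "dz": -3.2, "roll": -1}, {"dx": 1, "dy": 0, "dz": -4.8, "roll": -2}, {"dx": 2.5, "dy": -1, "dz": -6.2, "roll": -3}, {"dx": 4, "dy": -2, "dz": -7.2, "roll": -4}, {"dx": 5.3, "dy": -3, "dz": -8, "roll": -5}, {"dx": 6.6, "dy": -3.8, "dz": -8.6, "roll": -6}, {"dx": 8, "dy": -4.6, "dz": -9, "roll": -7}, {"dx": 9.4, "dy": -5.4, "dz": -9.4, "roll": -8}, {"dx": 10.8, "dy": -6.2, "dz": -9.4, "roll": -9}]}}

```text
time: 1.08
eef_pos: [0.3723, -0.4542, 0.4514]
tool_rot: [0.824, 0.566, 0.0, 0.001]
contact_force: [-0.8, -1.3, 0.5]
finger_gap: 0.0854
gripper_force: 0.0
```

```bash
python3 -c "
from h import *
rel(.62,-.2,.45,98)"
```

```text
t 1.08 pos [ 0.3723 -0.4542  0.4514] yawx 68.93 move [13.05  5.59  0.05] roll -4.85 F [-0.8 -1.3  0.5] gap 0.0854
```

{"op": "move_arm", "data": {"motion": [{"dx": 1.4, "dy": 0.6, "dz": 0, "roll": -0.6}, {"dx": 2.8, "dy": 1.2, "dz": 0, "roll": -1.2}, {"dx": 4.2, "dy": 1.8, "dz": 0, "roll": -1.8}, {"dx": 5.6, "dy": 2.4, "dz": 0, "roll": -2.4}, {"dx": 7, "dy": 3, "dz": 0, "roll": -3}, {"dx": 8.4, "dy": 3.6, "dz": 0, "roll": -3.6}, {"dx": 9.8, "dy": 4.2, "dz": 0, "roll": -4.2}, {"dx": 11.2, "dy": 4.8, "dz": 0, "roll": -4.8}, {"dx": 12.6, "dy": 5.4, "dz": 0, "roll": -4.8}, {"dx": 13, "dy": 5.6, "dz": 0, "roll": -4.8}]}}

```text
time: 1.92
eef_pos: [0.6229, -0.2004, 0.4485]
tool_rot: [0.658, 0.753, 0.0, -0.001]
contact_force: [-0.8, 0.1, -0.1]
finger_gap: 0.0853
gripper_force: 0.0
```

```bash
python3 - <<'E'
from ortho import *
rel(.62,-.2,.45,98)
c=cap("wrist"); print(c["o"],c["vfov"]); w=c["color"]; cv2.imwrite("pics/w1.png",w)
E
```

```text
t 1.92 pos [ 0.6229 -0.2004  0.4485] yawx 97.66 move [ 0.03 -0.11 -0.06] roll -0.06 F [-0.8  0.1 -0.1] gap 0.0853
[ 0.61252389 -0.1212013   0.60290149] 62.90733158116714
```

View pics/w1.png

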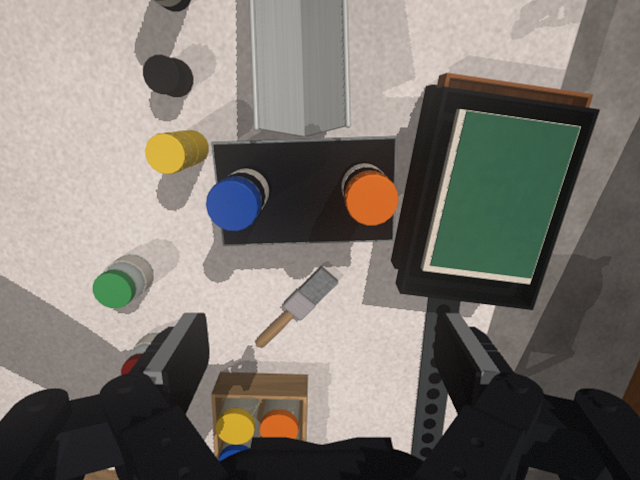

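The wrist view shows the shelf corners at (213,142), (396,138), (393,238) and (225,244), the blue cap at (235,203), the orange cap at (371,198), and the fold's upper end near (303,134).

```bash
python3 - <<'E'
from h import *
c=cap("wrist"); f=lambda p,z:plane(c,p,z)[:2].round(4)
for p in [(213,142),(396,138),(393,238),(225,244)]: print(p,f(p,.13))
for col,b in (("blue",(190,160,280,245)),("orange",(330,160,405,235))):
    p,s,m=blobs(c,col,b); (x,y),r=cv2.minEnclosingCircle(np.argwhere(m)[:,::-1].astype(np.float32)); print(col,f(p,.24),f((x+b[0],y+b[1]),.24),r/c["K"]*(.603-.24))
print("fold",f((303,134),.118),f((297,0),.118))
print("rims",f((255,128),.156),f((349,125),.156),f((250,0),.156-.0),f((346,0),.156))
E
```

```text
(213, 142) [ 0.4918 -0.1708]
(396, 138) [ 0.7034 -0.1378]
(393, 238) [ 0.7231 -0.2588]
(225, 244) [ 0.513  -0.2951]
blue [ 0.5416 -0.2132] [ 0.5418 -0.2128] 0.025509727483985854
orange [ 0.6689 -0.1906] [ 0.6687 -0.1905] 0.025954095597462642
fold [ 0.5947 -0.1484] [ 0.5716 -0.0099]
rims [ 0.5433 -0.147 ] [ 0.6448 -0.1302] [ 0.5283 -0.0249] [ 0.6233 -0.0121]
```

```bash
python3 -c "
from h import *
rel(.6689,-.1906,.30,9)"
```

```text
t 2.02 pos [ 0.6216 -0.2024  0.4485] yawx 97.6 move [0.21 1.95 5.94] roll 14.77 F [-0.5 -0.4  0.8] gap 0.0854
```

{"op": "move_arm", "data": {"motion": [{"dx": 0, "dy": 0.3, "dz": 0.6, "roll": 1.15}, {"dx": 0, "dy": 0.6, "dz": 1.2, "roll": 2.3}, {"dx": 0.1, "dy": 0.9, "dz": 1.8, "roll": 3.45}, {"dx": 0.1, "dy": 1.2, "dz": 2.4, "roll": 4.6}, {"dx": 0.1, "dy": 1.4, "dz": 3, "roll": 5.75}, {"dx": 0.2, "dy": 1.6, "dz": 3.6, "roll": 6.9}, {"dx": 0.2, "dy": 1.8, "dz": 4.2, "roll": 8.05}, {"dx": 0.2, "dy": 1.95, "dz": 4.8, "roll": 9.2}, {"dx": 0.2, "dy": 1.95, "dz": 5.4, "roll": 10.35}, {"dx": 0.2, "dy": 1.95, "dz": 5.9, "roll": 11.5}]}}

```text
time: 2.85
eef_pos: [0.6671, -0.194, 0.3009]
tool_rot: [0.97, 0.242, -0.0, -0.0]
contact_force: [-0.0, -0.6, 0.7]
finger_gap: 0.0854
gripper_force: 0.0
```

{"op": "move_arm", "data": {"motion": [{"dx": 0, "dy": 0, "dz": 0, "roll": 1.1}, {"dx": 0, "dy": 0, "dz": 0, "roll": 2.2}, {"dx": 0, "dy": 0, "dz": 0, "roll": 3.3}, {"dx": 0, "dy": 0, "dz": 0, "roll": 3.3}]}}

```text
time: 3.18
eef_pos: [0.6671, -0.194, 0.3023]
tool_rot: [0.997, 0.072, 0.0, 0.0]
contact_force: [0.1, -0.8, 0.3]
finger_gap: 0.0852
gripper_force: 0.0
```

```bash
python3 - <<'E'
from h import *
rel(.6689,-.1906,.21,9)
c=cap("wrist"); cv2.imwrite("pics/w2.png",c["color"])
p,s,m=blobs(c,"orange",(0,0,640,480)); print(p,s,plane(c,p,.24))
E
```

```text
t 3.18 pos [ 0.6671 -0.194   0.3023] yawx 8.24 move [ 0.09 -0.13  3.69] roll -0.13 F [ 0.1 -0.8  0.3] gap 0.0852
[320.86968357 243.06447771] [ 279  199   85   89 5878] [ 0.67444749 -0.19209369  0.24      ]
```

{"op": "move_arm", "data": {"motion": [{"dx": 0.2, "dy": -0.1, "dz": 0.9, "roll": -0.1}, {"dx": 0.2, "dy": -0.1, "dz": 1.8, "roll": -0.1}, {"dx": 0.2, "dy": -0.1, "dz": 2.7, "roll": -0.1}, {"dx": 0.2, "dy": -0.1, "dz": 3.6, "roll": -0.1}, {"dx": 0.2, "dy": -0.1, "dz": 3.6, "roll": -0.1}]}}

```text
time: 3.65
eef_pos: [0.6708, -0.1897, 0.2071]
tool_rot: [0.997, 0.083, -0.003, -0.001]
contact_force: [-0.8, -0.3, -1.3]
finger_gap: 0.0853
gripper_force: 0.0
```

{"op": "move_arm", "data": {"gripper": 0.2, "motion": [{"dx": 0, "dy": 0, "dz": 0, "roll": 0}, {"dx": 0, "dy": 0, "dz": 0, "roll": 0}, {"dx": 0, "dy": 0, "dz": 0, "roll": 0}, {"dx": 0, "dy": 0, "dz": 0, "roll": 0}, {"dx": 0, "dy": 0, "dz": 0, "roll": 0}, {"dx": 0, "dy": 0, "dz": 0, "roll": 0}, {"dx": 0, "dy": 0, "dz": 0, "roll": 0}, {"dx": 0, "dy": 0, "dz": 0, "roll": 0}]}}

```text
time: 4.32
eef_pos: [0.6731, -0.19, 0.2147]
tool_rot: [0.997, 0.081, 0.002, 0.001]
contact_force: [0.4, -2.3, 6.3]
finger_gap: 0.0474
gripper_force: 61.0
```

```bash
python3 -c "
from h import *
rel(.602,-.1819,.214,9)"
```

```text
t 4.32 pos [ 0.6731 -0.19    0.2147] yawx 9.29 move [-2.76 -0.78  0.02] roll 0.05 F [ 0.4 -2.3  6.3] gap 0.0474
```

{"op": "move_arm", "data": {"motion": [{"dx": 0, "dy": 0, "dz": -0.3, "roll": 0}, {"dx": 0, "dy": 0, "dz": -0.6, "roll": 0}, {"dx": -0.7, "dy": -0.2, "dz": -0.6, "roll": 0}, {"dx": -1.4, "dy": -0.4, "dz": -0.6, "roll": 0}, {"dx": -2.1, "dy": -0.6, "dz": -0.6, "roll": 0}, {"dx": -2.7, "dy": -0.8, "dz": -0.6, "roll": 0}, {"dx": -2.7, "dy": -0.8, "dz": -0.6, "roll": 0}, {"dx": -2.7, "dy": -0.8, "dz": -0.3, "roll": 0}, {"dx": -2.7, "dy": -0.8, "dz": -0.1, "roll": 0}, {"dx": -2.7, "dy": -0.8, "dz": -0.1, "roll": 0}]}}

```text
time: 5.15
eef_pos: [0.6031, -0.1807, 0.2137]
tool_rot: [0.997, 0.081, -0.0, -0.0]
contact_force: [0.6, 0.7, -1.6]
finger_gap: 0.0477
gripper_force: 65.6
```

```bash
python3 - <<'E'
from h import *
rel(.602,-.1819,.214,9)
c=cap("scene"); p,s,m=blobs(c,"orange",(200,180,300,275)); print(p,s,plane(c,p,.232),"tool xy on plane:")
E
```

```text
t 5.15 pos [ 0.6031 -0.1807  0.2137] yawx 9.27 move [-0.05  0.04 -0.01] roll 0.04 F [ 0.6  0.7 -1.6] gap 0.0477
[245.71232877 227.72146119] [239 217  17  21 219] [ 0.60897339 -0.18340688  0.232     ] tool xy on plane:
```

{"op": "move_arm", "data": {"gripper": -0.45, "motion": [{"dx": 0, "dy": 0, "dz": 0.05, "roll": 0}, {"dx": 0, "dy": 0, "dz": 0.05, "roll": 0}, {"dx": 0, "dy": 0, "dz": 0.05, "roll": 0}, {"dx": 0, "dy": 0, "dz": 0.05, "roll": 0}, {"dx": 0, "dy": 0, "dz": 0.05, "roll": 0}, {"dx": 0, "dy": 0, "dz": -0.5, "roll": 0}, {"dx": 0, "dy": 0, "dz": -1.5, "roll": 0}, {"dx": 0, "dy": 0, "dz": -2.5, "roll": 0}, {"dx": 0, "dy": 0, "dz": -3.5, "roll": 0}, {"dx": 0, "dy": 0, "dz": -3.5, "roll": 0}]}}

```text
time: 6.03
eef_pos: [0.6034, -0.1809, 0.309]
tool_rot: [0.997, 0.081, 0.003, 0.001]
contact_force: [1.0, -0.6, 1.0]
finger_gap: 0.0618
gripper_force: 0.0
```

```bash
python3 - <<'E'
from h import *
E=np.array([.5976,-.1543]);ux=np.array([.9877,.1564]);uy=np.array([-.1564,.9877])
t=E+uy*-.097; rel(*t,.228,9)
c=cap("scene"); p,s,m=blobs(c,"orange",(200,180,300,275)); print(p,s)
P=plane(c,p,.233)[:2]-E; print(P@ux,P@uy)
c=cap("wrist"); p,s,m=blobs(c,"orange",(0,0,640,480)); print(p,s)
P=plane(c,p,.238)[:2]-E; print(P@ux,P@uy)
E
```

```text
t 6.03 pos [ 0.6034 -0.1809  0.309 ] yawx 9.26 move [-0.1   2.78  3.25] roll 0.04 F [ 1.  -0.6  1. ] gap 0.0618
[248.52368421 225.26842105] [238 215  22  22 380]
-0.0024829372504200295 -0.028293697905468408
[325.30970891 254.38691014] [ 285  211   82   87 5531]
0.00010745639935798029 -0.02906025963647951
```

{"op": "move_arm", "data": {"gripper": 1, "motion": [{"dx": -0.1, "dy": 1, "dz": 0, "roll": 0}, {"dx": -0.1, "dy": 2, "dz": 0, "roll": 0}, {"dx": -0.1, "dy": 2.9, "dz": 0, "roll": 0}, {"dx": -0.1, "dy": 2.9, "dz": 0, "roll": 0}, {"dx": -0.1, "dy": 2.9, "dz": 0, "roll": 0}, {"dx": -0.1, "dy": 2.9, "dz": 0, "roll": 0}, {"dx": -0.1, "dy": 2.9, "dz": 1, "roll": 0}, {"dx": -0.1, "dy": 2.9, "dz": 2, "roll": 0}, {"dx": -0.1, "dy": 2.9, "dz": 3.1, "roll": 0}, {"dx": -0.1, "dy": 2.9, "dz": 3.1, "roll": 0}]}}

```text
time: 6.97
eef_pos: [0.6104, -0.251, 0.2187]
tool_rot: [0.997, 0.081, -0.003, -0.002]
contact_force: [0.5, 0.2, -1.4]
finger_gap: -0.0003
gripper_force: 0.0
```

{"op": "move_arm", "data": {"motion": [{"dx": 0, "dy": -0.2, "dz": 0, "roll": 0}, {"dx": 0, "dy": -0.4, "dz": 0, "roll": 0}, {"dx": 0, "dy": -0.6, "dz": 0, "roll": 0}, {"dx": 0, "dy": -0.8, "dz": 0, "roll": 0}, {"dx": 0, "dy": -1, "dz": 0, "roll": 0}, {"dx": 0, "dy": -1.2, "dz": 0, "roll": 0}, {"dx": 0, "dy": -1.4, "dz": 0, "roll": 0}, {"dx": 0, "dy": -1.5, "dz": 0, "roll": 0}]}}

```text
time: 7.63
eef_pos: [0.6058, -0.2149, 0.2247]
tool_rot: [0.997, 0.081, 0.0, 0.0]
contact_force: [1.1, -0.8, -0.1]
finger_gap: -0.0001
gripper_force: 0.4
```

```bash
python3 - <<'E'
from h import *
E=np.array([.5976,-.1543]);ux=np.array([.9877,.1564]);uy=np.array([-.1564,.9877])
t=E+uy*-.06; rel(*t,.228,9)
c=cap("scene"); p,s,m=blobs(c,"orange",(200,180,400,375)); print(p,s)
P=plane(c,p,.233)[:2]-E; print(P@ux,P@uy)
E
```

```text
t 7.63 pos [ 0.6058 -0.2149  0.2247] yawx 9.27 move [ 0.06 -0.04 -0.13] roll 0.05 F [ 1.1 -0.8 -0.1] gap -0.0001
[224.56558363 349.95306859] [200 323  51  52 831]
0.2864266712380005 0.1174441139722887
```

```bash
python3 - <<'E'
from h import *
E=np.array([.5976,-.1543]);ux=np.array([.9877,.1564]);uy=np.array([-.1564,.9877])
c=cap("scene"); p,s,m=blobs(c,"orange",(225,195,400,275)); print(p,s)
P=plane(c,p,.233)[:2]-E; print(P@ux,P@uy)
E
```

```text
[248.77150538 225.35752688] [238 215  22  22 372]
-0.0025779405633856423 -0.027596671171613192
```

{"op": "move_arm", "data": {"motion": [{"dx": 0, "dy": -0.15, "dz": 0, "roll": 0}, {"dx": 0, "dy": -0.3, "dz": 0, "roll": 0}, {"dx": 0, "dy": -0.45, "dz": 0, "roll": 0}, {"dx": 0, "dy": -0.6, "dz": 0, "roll": 0}, {"dx": 0, "dy": -0.75, "dz": 0, "roll": 0}, {"dx": 0, "dy": -0.9, "dz": 0, "roll": 0}]}}

```text
time: 8.23
eef_pos: [0.6029, -0.1937, 0.2268]
tool_rot: [0.997, 0.081, 0.002, 0.001]
contact_force: [1.1, -5.7, 18.4]
finger_gap: -0.0003
gripper_force: 10.9
```

```bash
python3 - <<'E'
from h import *
E=np.array([.5976,-.1543]);ux=np.array([.9877,.1564]);uy=np.array([-.1564,.9877])
rel(*(E+uy*-.06),.228,9)
c=cap("scene"); p,s,m=blobs(c,"orange",(225,195,400,275)); print(p,s)
d=cap("side");q,s,m=blobs(d,"orange",(240,165,300,270)); print(q,s)
P,e=tri(c,p,d,q); print(P,e);P=P[:2]-E; print(P@ux,P@uy)
E
```

```text
t 8.23 pos [ 0.6029 -0.1937  0.2268] yawx 9.24 move [ 0.03  0.81 -0.04] roll 0.04 F [ 1.1 -5.7 18.4] gap -0.0003
[254.80748663 228.19251337] [244 217  22  23 374]
[288.76262626 185.1010101 ] [282 178  15  16 198]
[ 0.59615691 -0.16412718  0.23182683] 0.0017326547078447177
-0.002962308255372269 -0.009480608603949213
```

{"op": "move_arm", "data": {"motion": [{"dx": 0, "dy": -0.2, "dz": -0.1, "roll": 0}, {"dx": 0, "dy": -0.4, "dz": -0.2, "roll": 0}, {"dx": 0, "dy": -0.6, "dz": -0.2, "roll": 0}, {"dx": 0, "dy": -0.8, "dz": -0.2, "roll": 0}, {"dx": 0, "dy": -1, "dz": -0.2, "roll": 0}, {"dx": 0, "dy": -1.0, "dz": -0.2, "roll": 0}, {"dx": 0, "dy": -1.0, "dz": -0.2, "roll": 0}, {"dx": 0, "dy": -1.0, "dz": -0.2, "roll": 0}]}}

```text
time: 9.0
eef_pos: [0.5983, -0.1682, 0.23]
tool_rot: [0.997, 0.081, 0.0, 0.0]
contact_force: [1.0, 0.3, 6.2]
finger_gap: 0.0
gripper_force: 3.4
```

```bash
python3 - <<'E'
from h import *
E=np.array([.5976,-.1543]);ux=np.array([.9877,.1564]);uy=np.array([-.1564,.9877])
rel(*(E+uy*-.06),.228,9)
c=cap("scene"); p,s,m=blobs(c,"orange",(235,205,410,320)); print(p,s)
d=cap("side");q,s,m=blobs(d,"orange",(260,165,310,290)); print(q,s)
P,e=tri(c,p,d,q); print(P,e);P=P[:2]-E; print(P@ux,P@uy)
cv2.imwrite("pics/c2.png",np.hstack([cv2.resize(c["color"][170:380,200:430],None,fx=1.7,fy=1.7,interpolation=2),cv2.resize(d["color"][140:350,210:440],None,fx=1.7,fy=1.7,interpolation=2)]))
E
```

```text
t 9.0 pos [ 0.5983 -0.1682  0.23  ] yawx 9.28 move [0.05 1.85 0.08] roll 0.05 F [1.  0.3 6.2] gap 0.0
[262.65963061 232.40369393] [252 222  22  22 379]
[287.88043478 188.5326087 ] [281 181  15  17 184]
[ 0.59317023 -0.13936482  0.23425608] 0.0003386579284674997
-0.0020394223253237596 0.015444290813297215
```

View pics/c2.png

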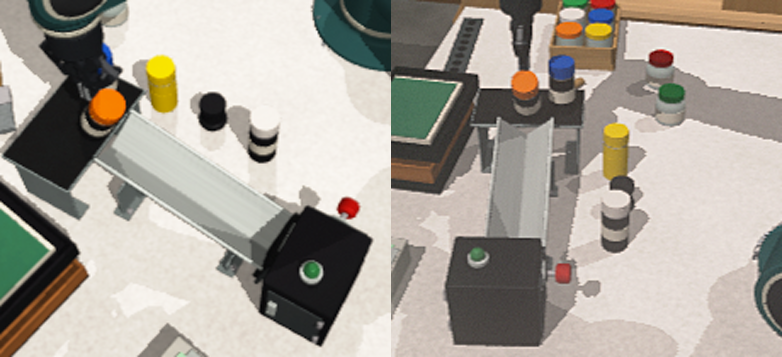

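The orange can is tilted about 24° and still leaning on the fingers, so I keep pushing.

{"op": "move_arm", "data": {"motion": [{"dx": 0, "dy": -0.15, "dz": 0, "roll": 0}, {"dx": 0, "dy": -0.3, "dz": 0, "roll": 0}, {"dx": 0, "dy": -0.45, "dz": 0, "roll": 0}, {"dx": 0, "dy": -0.6, "dz": 0, "roll": 0}, {"dx": 0, "dy": -0.6, "dz": 0, "roll": 0}, {"dx": 0, "dy": -0.6, "dz": 0, "roll": 0}, {"dx": 0, "dy": -0.6, "dz": 0, "roll": 0}, {"dx": 0, "dy": -0.6, "dz": 0, "roll": 0}, {"dx": 0, "dy": -0.6, "dz": 0, "roll": 0}]}}

```text
time: 9.85
eef_pos: [0.5958, -0.154, 0.2293]
tool_rot: [0.997, 0.081, -0.0, -0.0]
contact_force: [0.8, 0.8, 0.0]
finger_gap: -0.0001
gripper_force: 0.0
```

```bash
python3 - <<'E'
from h import *
E=np.array([.5976,-.1543]);ux=np.array([.9877,.1564]);uy=np.array([-.1564,.9877])
rel(*(E+uy*-.06),.228,9)
c=cap("scene"); p,s,m=blobs(c,"orange",(235,205,400,330)); print(p,s)
d=cap("side");q,s,m=blobs(d,"orange",(260,165,310,290)); print(q,s)
P,e=tri(c,p,d,q); print(P,e);P=P[:2]-E; print(P@ux,P@uy)
E
```

```text
t 9.85 pos [ 0.5958 -0.154   0.2293] yawx 9.25 move [0.06 2.42 0.05] roll 0.04 F [0.8 0.8 0. ] gap -0.0001
[307.75       278.30434783] [300 269  17  20 184]
[285.99487179 247.45641026] [278 240  16  16 195]
[ 0.57206978 -0.01637367  0.10108529] 0.006129213140952442
-0.0036445215839063455 0.14022275797501518
```

{"op": "move_arm", "data": {"motion": [{"dx": 0, "dy": -0.5, "dz": -0.5, "roll": 0}, {"dx": 0, "dy": -1, "dz": -1, "roll": 0}, {"dx": 0, "dy": -1.5, "dz": -1.5, "roll": 0}, {"dx": 0, "dy": -1.5, "dz": -2, "roll": 0}, {"dx": 0, "dy": -1.5, "dz": -2, "roll": 0}]}}

```text
time: 10.37
eef_pos: [0.5903, -0.1159, 0.2838]
tool_rot: [0.997, 0.081, 0.002, 0.001]
contact_force: [1.0, -0.5, 1.0]
finger_gap: -0.0
gripper_force: 0.0
```

```bash
python3 - <<'E'
from h import *
E=np.array([.5976,-.1543]);ux=np.array([.9877,.1564]);uy=np.array([-.1564,.9877])
rel(*(E+uy*.02),.14,9)
c=cap("scene"); p,s,m=blobs(c,"orange",(235,205,400,330)); print(p,s)
d=cap("side");q,s,m=blobs(d,"orange",(260,165,310,290)); print(q,s)
P,e=tri(c,p,d,q); print(P,e);P=P[:2]-E; print(P@ux,P@uy)
w=cap("wrist")
cv2.imwrite("pics/c3.png",np.hstack([cv2.resize(c["color"][180:340,230:390],(400,400),interpolation=2),cv2.resize(w["color"],(400,300))[:].copy() if 0 else cv2.copyMakeBorder(cv2.resize(w["color"],(400,300)),0,100,0,0,0)]))
E
```

```text
t 10.37 pos [ 0.5903 -0.1159  0.2838] yawx 9.35 move [0.02 0.75 5.75] roll 0.06 F [ 1.  -0.5  1. ] gap -0.0
[315.43820225 283.30337079] [307 274  18  20 178]
[285.5        251.31313131] [278 244  16  16 198]
[0.56927714 0.00808861 0.10391188] 0.0008480166619006419
-0.002576908176191434 0.1648209258621547
```

View pics/c3.png

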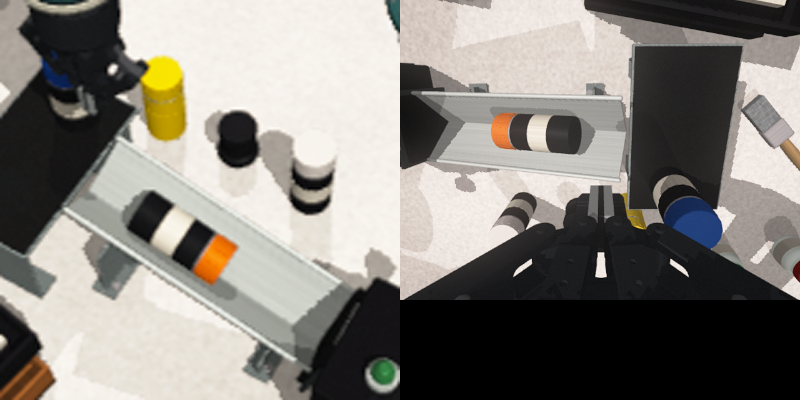

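{"op": "move_arm", "data": {"motion": [{"dx": 0, "dy": 0.2, "dz": 1, "roll": 0}, {"dx": 0, "dy": 0.2, "dz": 2, "roll": 0}, {"dx": 0, "dy": 0.2, "dz": 3, "roll": 0}, {"dx": 0, "dy": 0.2, "dz": 4, "roll": 0}, {"dx": 0, "dy": 0.2, "dz": 5, "roll": 0}, {"dx": 0, "dy": 0.2, "dz": 5.8, "roll": 0}, {"dx": 0, "dy": 0.2, "dz": 5.8, "roll": 0}]}}

```text
time: 11.1
eef_pos: [0.5885, -0.1217, 0.129]
tool_rot: [0.997, 0.08, -0.003, -0.001]
contact_force: [-0.3, -0.2, -1.4]
finger_gap: 0.0
gripper_force: 0.0
```

```bash
cat >> h.py <<'E'
E=np.array([.5976,-.1543]);ux=np.array([.9877,.1564]);uy=np.array([-.1564,.9877])
def loc(P): P=np.array(P)[:2]-E; return np.round([P@ux,P@uy],4)
def look(col,ba=(235,205,400,330),bb=(260,165,310,290)):
    c,d=cap("scene"),cap("side");p,s,m=blobs(c,col,ba);q,t,m=blobs(d,col,bb); P,e=tri(c,p,d,q)
    print(col,p.round(1),s[4],q.round(1),t[4],P.round(4),round(e,4),"local",loc(P)); return P
E
python3 - <<'E'
from h import *
rel(*(E+uy*.06),.13,9); print(loc(arm.sense()["eef_pos"]))
look("orange"); 
E
```

```text
t 11.1 pos [ 0.5885 -0.1217  0.129 ] yawx 9.23 move [ 0.16 -1.05 -0.04] roll 0.04 F [-0.3 -0.2 -1.4] gap 0.0
[-0.0039  0.0337]
orange [315.4 283.3] 178 [285.5 251.4] 200 [0.5693 0.008  0.1036] 0.0009 local [-0.0025  0.1647]
```

{"op": "move_arm", "data": {"motion": [{"dx": 0.05, "dy": -0.4, "dz": 0.1, "roll": 0}, {"dx": 0.1, "dy": -0.7, "dz": 0.19, "roll": 0}, {"dx": 0.1, "dy": -0.95, "dz": 0.25, "roll": 0}, {"dx": 0.1, "dy": -1.2, "dz": 0.32, "roll": 0}, {"dx": 0.1, "dy": -1.45, "dz": 0.39, "roll": 0}, {"dx": 0.1, "dy": -1.7, "dz": 0.45, "roll": 0}, {"dx": 0.1, "dy": -1.95, "dz": 0.52, "roll": 0}, {"dx": 0.1, "dy": -2.2, "dz": 0.59, "roll": 0}, {"dx": 0.1, "dy": -2.45, "dz": 0.66, "roll": 0}, {"dx": 0.1, "dy": -2.7, "dz": 0.72, "roll": 0}]}}

```text
time: 12.03
eef_pos: [0.582, -0.0541, 0.1162]
tool_rot: [0.997, 0.081, -0.0, -0.0]
contact_force: [-0.1, -1.0, -0.6]
finger_gap: -0.0
gripper_force: 0.1
```

```bash
python3 - <<'E'
from h import *
rel(*(E+uy*.16),.105,9); print(loc(arm.sense()["eef_pos"]))
look("orange",(255,215,400,330)); 
E
```

```text
t 12.03 pos [ 0.582  -0.0541  0.1162] yawx 9.26 move [ 0.   -2.35  0.45] roll 0.04 F [-0.1 -1.  -0.6] gap -0.0
[0.0003 0.1014]
orange [327.5 291.4] 175 [284.6 262.9] 206 [0.5628 0.0443 0.0902] 0.0027 local [-0.0033  0.2016]
```

{"op": "move_arm", "data": {"motion": [{"dx": 0, "dy": -0.25, "dz": 0.07, "roll": 0}, {"dx": 0, "dy": -0.5, "dz": 0.13, "roll": 0}, {"dx": 0, "dy": -0.75, "dz": 0.2, "roll": 0}, {"dx": 0, "dy": -1, "dz": 0.27, "roll": 0}, {"dx": 0, "dy": -1.25, "dz": 0.33, "roll": 0}, {"dx": 0, "dy": -1.5, "dz": 0.4, "roll": 0}, {"dx": 0, "dy": -1.75, "dz": 0.47, "roll": 0}, {"dx": 0, "dy": -2, "dz": 0.53, "roll": 0}, {"dx": 0, "dy": -2.25, "dz": 0.6, "roll": 0}, {"dx": 0, "dy": -2.4, "dz": 0.64, "roll": 0}]}}

```text
time: 12.97
eef_pos: [0.5723, 0.0052, 0.1002]
tool_rot: [0.997, 0.081, -0.0, -0.0]
contact_force: [0.7, -0.3, 0.5]
finger_gap: 0.0001
gripper_force: 0.5
```

```bash
python3 - <<'E'
from h import *
rel(*(E+uy*.18),.10,9); print(loc(arm.sense()["eef_pos"]))
look("orange",(255,215,400,330)); 
w=cap("wrist");p,s,m=blobs(w,"orange",(0,0,640,480));print(p,s); cv2.imwrite("pics/w3.png",w["color"])
E
```

```text
t 12.97 pos [0.5723 0.0052 0.1002] yawx 9.27 move [ 0.   -0.74  0.01] roll 0.05 F [ 0.7 -0.3  0.5] gap 0.0001
[-0.      0.1615]
orange [347.8 304.7] 183 [283.2 276.4] 99 [0.5547 0.1058 0.0889] 0.0063 local [-0.0017  0.2636]
[ 86.50326797 282.47538126] [  54  234   89  105 4590]
```

View pics/w3.png

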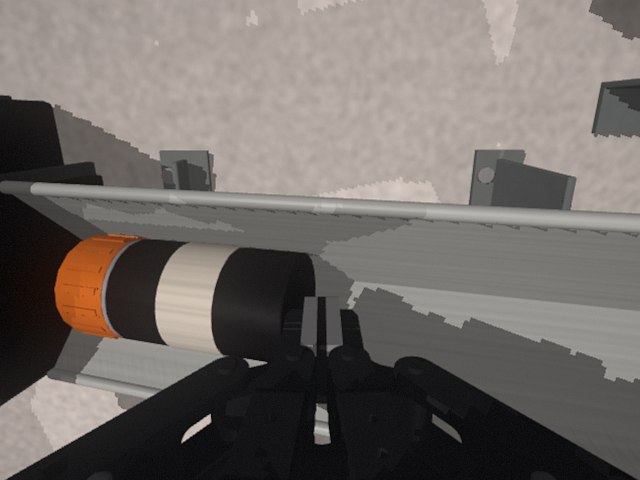

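The cap end is about 2 cm short of the door and the fingers are in contact behind it. I go on in small steps and watch the force.

{"op": "move_arm", "data": {"motion": [{"dx": 0, "dy": -0.12, "dz": 0.03, "roll": 0}, {"dx": 0, "dy": -0.24, "dz": 0.06, "roll": 0}, {"dx": 0, "dy": -0.36, "dz": 0.1, "roll": 0}, {"dx": 0, "dy": -0.48, "dz": 0.13, "roll": 0}, {"dx": 0, "dy": -0.6, "dz": 0.16, "roll": 0}, {"dx": 0, "dy": -0.6, "dz": 0.16, "roll": 0}]}}

```text
time: 13.62
eef_pos: [0.5699, 0.0198, 0.0963]
tool_rot: [0.997, 0.081, -0.0, -0.0]
contact_force: [-0.6, 0.6, 0.6]
finger_gap: -0.0005
gripper_force: 0.0
```

{"op": "move_arm", "data": {"motion": [{"dx": 0, "dy": -0.06, "dz": 0.02, "roll": 0}, {"dx": 0, "dy": -0.12, "dz": 0.03, "roll": 0}, {"dx": 0, "dy": -0.12, "dz": 0.03, "roll": 0}]}}

```text
time: 13.87
eef_pos: [0.5696, 0.0224, 0.0957]
tool_rot: [0.997, 0.081, -0.0, -0.0]
contact_force: [0.4, 0.5, -0.4]
finger_gap: -0.0005
gripper_force: 0.0
```

```bash
python3 - <<'E'
from h import *
rel(*(E+uy*.18),.10,9); print(loc(arm.sense()["eef_pos"]))
look("orange",(255,215,400,330)); 
w=cap("wrist");p,s,m=blobs(w,"orange",(0,0,640,480));print(p,s)
E
```

```text
t 13.87 pos [0.5696 0.0224 0.0957] yawx 9.26 move [ 0.   -0.04 -0.17] roll 0.04 F [ 0.4  0.5 -0.4] gap -0.0005
[-0.      0.1789]
orange [353.7 308.4] 179 [282.5 278.6] 20 [0.5536 0.1239 0.0952] 0.011 local [1.000e-04 2.816e-01]
[ 90.1778069  283.33486239] [  58  235   87  104 4578]
```

{"op": "move_arm", "data": {"motion": [{"dx": 0, "dy": -0.06, "dz": 0.02, "roll": 0}, {"dx": 0, "dy": -0.12, "dz": 0.03, "roll": 0}, {"dx": 0, "dy": -0.12, "dz": 0.03, "roll": 0}]}}

```text
time: 14.27
eef_pos: [0.5691, 0.0254, 0.0949]
tool_rot: [0.997, 0.081, -0.0, -0.0]
contact_force: [-0.3, -0.4, -0.6]
finger_gap: 0.0001
gripper_force: 0.0
```

{"op": "move_arm", "data": {"motion": [{"dx": 0, "dy": -0.06, "dz": 0.02, "roll": 0}, {"dx": 0, "dy": -0.12, "dz": 0.03, "roll": 0}, {"dx": 0, "dy": -0.12, "dz": 0.03, "roll": 0}]}}

```text
time: 14.52
eef_pos: [0.5686, 0.0284, 0.0942]
tool_rot: [0.997, 0.081, -0.0, -0.0]
contact_force: [-0.8, 0.4, -0.6]
finger_gap: -0.0003
gripper_force: 0.0
```

```bash
python3 - <<'E'
from h import *
rel(*(E+uy*.18),.10,9); print(loc(arm.sense()["eef_pos"]))
w=cap("wrist");p,s,m=blobs(w,"orange",(0,0,640,480));print(p,s)
E
```

```text
t 14.52 pos [0.5686 0.0284 0.0942] yawx 9.26 move [ 0.    0.2  -0.23] roll 0.04 F [-0.8  0.4 -0.6] gap -0.0003
[-1.00e-04  1.85e-01]
[ 90.7783618  283.42115637] [  58  235   88  104 4566]
```

{"op": "move_arm", "data": {"motion": [{"dx": 0, "dy": -0.06, "dz": 0.02, "roll": 0}, {"dx": 0, "dy": -0.1, "dz": 0.03, "roll": 0}, {"dx": 0, "dy": -0.1, "dz": 0.03, "roll": 0}]}}

```text
time: 14.82
eef_pos: [0.5682, 0.0308, 0.0934]
tool_rot: [0.997, 0.081, -0.0, -0.0]
contact_force: [0.1, -0.4, 0.2]
finger_gap: -0.0003
gripper_force: 0.0
```

{"op": "move_arm", "data": {"motion": [{"dx": 0, "dy": -0.04, "dz": 0.01, "roll": 0}, {"dx": 0, "dy": -0.08, "dz": 0.02, "roll": 0}, {"dx": 0, "dy": -0.08, "dz": 0.02, "roll": 0}]}}

```text
time: 15.07
eef_pos: [0.5679, 0.0327, 0.0929]
tool_rot: [0.997, 0.081, -0.0, -0.0]
contact_force: [0.1, -0.2, 0.5]
finger_gap: -0.0001
gripper_force: 0.0
```

```bash
python3 - <<'E'
from h import *
rel(*(E+uy*.18),.10,9); print(loc(arm.sense()["eef_pos"]))
w=cap("wrist");p,s,m=blobs(w,"orange",(0,0,640,480));print(p,s)
E
```

```text
t 15.07 pos [0.5679 0.0327 0.0929] yawx 9.26 move [ 0.    0.37 -0.28] roll 0.04 F [ 0.1 -0.2  0.5] gap -0.0001
[-1.000e-04  1.893e-01]
[ 90.93740425 283.44014007] [  59  235   87  104 4569]
```

{"op": "move_arm", "data": {"motion": [{"dx": 0, "dy": -0.04, "dz": 0.01, "roll": 0}, {"dx": 0, "dy": -0.08, "dz": 0.02, "roll": 0}, {"dx": 0, "dy": -0.08, "dz": 0.02, "roll": 0}]}}

```text
time: 15.37
eef_pos: [0.568, 0.0334, 0.093]
tool_rot: [0.997, 0.081, 0.0, 0.001]
contact_force: [0.5, -10.0, 2.9]
finger_gap: 0.0002
gripper_force: 5.2
```

{"op": "move_arm", "data": {"motion": [{"dx": 0, "dy": -0.04, "dz": 0.01, "roll": 0}, {"dx": 0, "dy": -0.08, "dz": 0.02, "roll": 0}, {"dx": 0, "dy": -0.08, "dz": 0.02, "roll": 0}]}}

```text
time: 15.62
eef_pos: [0.5681, 0.0339, 0.0931]
tool_rot: [0.997, 0.08, 0.001, 0.003]
contact_force: [1.9, -22.7, 6.9]
finger_gap: 0.0002
gripper_force: 12.0
```

```bash
python3 - <<'E'
from h import *
rel(*(E+uy*.18),.10,9); print(loc(arm.sense()["eef_pos"]))
w=cap("wrist");p,s,m=blobs(w,"orange",(0,0,640,480));print(p,s)
cv2.imwrite("pics/w4.png",w["color"])
E
```

```text
t 15.62 pos [0.5681 0.0339 0.0931] yawx 9.2 move [-0.01  0.42 -0.27] roll 0.03 F [  1.9 -22.7   6.9] gap 0.0002
[0.0003 0.1905]
[ 92.885963   285.03264418] [  60  236   88  105 4595]
```

Force rose to 23 N, so the orange one is against the door. I retreat and go for the blue one.

{"op": "move_arm", "data": {"motion": [{"dx": 0, "dy": 0.3, "dz": -0.05, "roll": 0}, {"dx": 0, "dy": 0.6, "dz": -0.3, "roll": 0}, {"dx": 0, "dy": 0.6, "dz": -1.8, "roll": 0}, {"dx": 0, "dy": 0.6, "dz": -3.3, "roll": 0}, {"dx": 0, "dy": 0.8, "dz": -4.8, "roll": 0}, {"dx": -0.2, "dy": 1.3, "dz": -6.2, "roll": 0}, {"dx": -0.4, "dy": 2, "dz": -7.4, "roll": 0}, {"dx": -0.6, "dy": 3, "dz": -8.4, "roll": 0}, {"dx": -0.9, "dy": 4.3, "dz": -8.8, "roll": 0}, {"dx": -1.2, "dy": 5.6, "dz": -8.8, "roll": 0}]}}

```text
time: 16.5
eef_pos: [0.5604, -0.1076, 0.3159]
tool_rot: [0.997, 0.081, 0.002, 0.001]
contact_force: [0.5, 0.3, -0.3]
finger_gap: 0.0001
gripper_force: 0.0
```

```bash
python3 - <<'E'
from h import *
rel(.5417,-.213,.315,9)
E
```

```text
t 16.5 pos [ 0.5604 -0.1076  0.3159] yawx 9.33 move [-1.42  4.04  0.04] roll 0.05 F [ 0.5  0.3 -0.3] gap 0.0001
```

{"op": "move_arm", "data": {"gripper": -1, "motion": [{"dx": -0.4, "dy": 1.3, "dz": 0, "roll": 0}, {"dx": -0.9, "dy": 2.6, "dz": 0, "roll": 0}, {"dx": -1.4, "dy": 4, "dz": 0, "roll": 0}, {"dx": -1.4, "dy": 4, "dz": 0, "roll": 0}, {"dx": -1.4, "dy": 4, "dz": 0, "roll": 0}, {"dx": -1.4, "dy": 4, "dz": 0, "roll": 0}, {"dx": -1.4, "dy": 4, "dz": 0, "roll": 0}, {"dx": -1.4, "dy": 4, "dz": 0, "roll": 0}]}}

```text
time: 17.17
eef_pos: [0.542, -0.2098, 0.3122]
tool_rot: [0.997, 0.081, 0.0, -0.0]
contact_force: [-0.2, 0.0, 0.2]
finger_gap: 0.0853
gripper_force: 0.0
```

```bash
python3 - <<'E'
from h import *
rel(.5417,-.213,.212,9)
w=cap("wrist");p,s,m=blobs(w,"blue",(0,0,640,480));P=plane(w,p,.238);print(p,s,P,loc(P))
E
```

```text
t 17.17 pos [ 0.542  -0.2098  0.3122] yawx 9.34 move [-0.03  0.12  4.01] roll 0.06 F [-0.2  0.   0.2] gap 0.0853
[331.14210526 248.83489279] [ 292  207   80   84 5130] [ 0.54272902 -0.21522119  0.238     ] [-0.0637 -0.0516]
```

{"op": "move_arm", "data": {"motion": [{"dx": 0, "dy": 0.16, "dz": 1, "roll": 0}, {"dx": 0, "dy": 0.16, "dz": 2, "roll": 0}, {"dx": 0, "dy": 0.16, "dz": 3, "roll": 0}, {"dx": 0, "dy": 0.16, "dz": 3.9, "roll": 0}, {"dx": 0, "dy": 0.16, "dz": 3.9, "roll": 0}, {"dx": 0, "dy": 0.16, "dz": 3.9, "roll": 0}]}}

```text
time: 17.72
eef_pos: [0.5423, -0.2141, 0.2143]
tool_rot: [0.997, 0.081, -0.001, -0.0]
contact_force: [-0.4, -0.3, 0.4]
finger_gap: 0.0854
gripper_force: 0.0
```

{"op": "move_arm", "data": {"gripper": 0.2, "motion": [{"dx": 0, "dy": 0, "dz": 0, "roll": 0}, {"dx": 0, "dy": 0, "dz": 0, "roll": 0}, {"dx": 0, "dy": 0, "dz": 0, "roll": 0}, {"dx": 0, "dy": 0, "dz": 0, "roll": 0}, {"dx": 0, "dy": 0, "dz": 0, "roll": 0}, {"dx": 0, "dy": 0, "dz": 0, "roll": 0}, {"dx": 0, "dy": 0, "dz": 0, "roll": 0}, {"dx": 0, "dy": 0, "dz": 0, "roll": 0}]}}

```text
time: 18.38
eef_pos: [0.543, -0.2151, 0.2165]
tool_rot: [0.997, 0.081, 0.001, 0.001]
contact_force: [0.1, -1.1, 6.5]
finger_gap: 0.0471
gripper_force: 60.9
```

```bash
python3 - <<'E'
from h import *
rel(*(E-.028*uy),.214,9)
E
```

```text
t 18.38 pos [ 0.543  -0.2151  0.2165] yawx 9.25 move [ 2.54 -0.93  0.11] roll 0.04 F [ 0.1 -1.1  6.5] gap 0.0471
```

{"op": "move_arm", "data": {"motion": [{"dx": 0, "dy": 0, "dz": -0.3, "roll": 0}, {"dx": 0, "dy": 0, "dz": -0.6, "roll": 0}, {"dx": 0.6, "dy": -0.2, "dz": -0.6, "roll": 0}, {"dx": 1.2, "dy": -0.4, "dz": -0.6, "roll": 0}, {"dx": 1.9, "dy": -0.7, "dz": -0.6, "roll": 0}, {"dx": 2.55, "dy": -0.95, "dz": -0.6, "roll": 0}, {"dx": 2.55, "dy": -0.95, "dz": -0.6, "roll": 0}, {"dx": 2.55, "dy": -0.95, "dz": -0.3, "roll": 0}, {"dx": 2.55, "dy": -0.95, "dz": -0.08, "roll": 0}, {"dx": 2.55, "dy": -0.95, "dz": -0.08, "roll": 0}]}}

```text
time: 19.22
eef_pos: [0.6014, -0.181, 0.2155]
tool_rot: [0.997, 0.081, -0.0, -0.0]
contact_force: [-0.3, -0.7, -2.3]
finger_gap: 0.0472
gripper_force: 66.9
```

{"op": "move_arm", "data": {"gripper": -0.45, "motion": [{"dx": 0, "dy": 0, "dz": 0.05, "roll": 0}, {"dx": 0, "dy": 0, "dz": 0.05, "roll": 0}, {"dx": 0, "dy": 0, "dz": 0.05, "roll": 0}, {"dx": 0, "dy": 0, "dz": 0.05, "roll": 0}, {"dx": 0, "dy": 0, "dz": 0.05, "roll": 0}, {"dx": 0, "dy": 0, "dz": -0.5, "roll": 0}, {"dx": 0, "dy": 0, "dz": -1.5, "roll": 0}, {"dx": 0, "dy": 0, "dz": -2.5, "roll": 0}, {"dx": 0, "dy": 0, "dz": -3.5, "roll": 0}, {"dx": 0, "dy": 0, "dz": -3.5, "roll": 0}]}}

```text
time: 20.05
eef_pos: [0.6022, -0.1813, 0.3109]
tool_rot: [0.997, 0.081, 0.003, 0.001]
contact_force: [0.1, 0.9, 0.6]
finger_gap: 0.0619
gripper_force: 0.0
```

```bash
python3 - <<'E'
from h import *
rel(*(E-.097*uy),.228,9)
w=cap("wrist");p,s,m=blobs(w,"blue",(0,0,640,480));P=plane(w,p,.238);print(p,s,P,loc(P))
E
```

```text
t 20.05 pos [ 0.6022 -0.1813  0.3109] yawx 9.26 move [-0.05  2.77  3.33] roll 0.04 F [0.1 0.9 0.6] gap 0.0619
[322.02343    256.58574995] [ 282  215   81   84 5207] [ 0.59797174 -0.18213817  0.238     ] [-0.004  -0.0276]
```

{"op": "move_arm", "data": {"gripper": 1, "motion": [{"dx": -0.1, "dy": 1, "dz": 0, "roll": 0}, {"dx": -0.15, "dy": 2, "dz": 0, "roll": 0}, {"dx": -0.15, "dy": 2.8, "dz": 0, "roll": 0}, {"dx": -0.15, "dy": 2.8, "dz": 0, "roll": 0}, {"dx": -0.15, "dy": 2.8, "dz": 0, "roll": 0}, {"dx": -0.15, "dy": 2.8, "dz": 0, "roll": 0}, {"dx": -0.15, "dy": 2.8, "dz": 1, "roll": 0}, {"dx": -0.15, "dy": 2.8, "dz": 2, "roll": 0}, {"dx": -0.15, "dy": 2.8, "dz": 3.2, "roll": 0}, {"dx": -0.15, "dy": 2.8, "dz": 3.2, "roll": 0}]}}

```text
time: 20.93
eef_pos: [0.6075, -0.2491, 0.2181]
tool_rot: [0.997, 0.081, -0.003, -0.002]
contact_force: [-0.4, 0.5, -1.3]
finger_gap: -0.0
gripper_force: 0.0
```

{"op": "move_arm", "data": {"motion": [{"dx": 0, "dy": -0.3, "dz": 0, "roll": 0}, {"dx": 0, "dy": -0.6, "dz": 0, "roll": 0}, {"dx": 0, "dy": -0.9, "dz": 0, "roll": 0}, {"dx": 0, "dy": -1.1, "dz": 0, "roll": 0}, {"dx": 0, "dy": -1.3, "dz": 0, "roll": 0}, {"dx": 0, "dy": -1.5, "dz": 0, "roll": 0}, {"dx": 0, "dy": -1.7, "dz": 0, "roll": 0}, {"dx": 0, "dy": -1.9, "dz": -0.05, "roll": 0}, {"dx": 0, "dy": -2.1, "dz": -0.1, "roll": 0}, {"dx": 0, "dy": -2.3, "dz": -0.15, "roll": 0}]}}

```text
time: 21.77
eef_pos: [0.5997, -0.1936, 0.2279]
tool_rot: [0.997, 0.081, -0.0, -0.0]
contact_force: [-0.4, -0.2, 0.9]
finger_gap: 0.0001
gripper_force: 0.2
```

{"op": "move_arm", "data": {"motion": [{"dx": 0, "dy": -0.15, "dz": 0, "roll": 0}, {"dx": 0, "dy": -0.3, "dz": 0, "roll": 0}, {"dx": 0, "dy": -0.45, "dz": 0, "roll": 0}, {"dx": 0, "dy": -0.6, "dz": 0, "roll": 0}, {"dx": 0, "dy": -0.75, "dz": 0, "roll": 0}, {"dx": 0, "dy": -0.9, "dz": 0, "roll": 0}, {"dx": 0, "dy": -1.05, "dz": 0, "roll": 0}, {"dx": 0, "dy": -1.2, "dz": 0, "roll": 0}, {"dx": 0, "dy": -1.2, "dz": 0, "roll": 0}]}}

```text
time: 22.52
eef_pos: [0.5954, -0.1638, 0.2295]
tool_rot: [0.997, 0.081, 0.001, 0.0]
contact_force: [-0.0, 0.7, 11.5]
finger_gap: 0.0002
gripper_force: 6.0
```

```bash
python3 - <<'E'
from h import *
rel(*(E-.01*uy),.228,9);print(loc(arm.sense()["eef_pos"]))
look("blue")
E
```

```text
t 22.52 pos [ 0.5954 -0.1638  0.2295] yawx 9.27 move [0.15 0.04 0.06] roll 0.05 F [-0.   0.7 11.5] gap 0.0002
[-0.0037 -0.0091]
blue [265.1 232. ] 360 [289.1 188.6] 150 [ 0.5886 -0.1349  0.2368] 0.0014 local [-0.0059  0.0206]
```

{"op": "move_arm", "data": {"motion": [{"dx": 0, "dy": -0.15, "dz": 0, "roll": 0}, {"dx": 0, "dy": -0.3, "dz": 0, "roll": 0}, {"dx": 0, "dy": -0.45, "dz": 0, "roll": 0}, {"dx": 0, "dy": -0.5, "dz": 0, "roll": 0}, {"dx": 0, "dy": -0.5, "dz": 0, "roll": 0}, {"dx": 0, "dy": -0.5, "dz": 0, "roll": 0}, {"dx": 0, "dy": -0.5, "dz": 0, "roll": 0}, {"dx": 0, "dy": -0.5, "dz": 0, "roll": 0}]}}

```text
time: 23.28
eef_pos: [0.5931, -0.152, 0.2284]
tool_rot: [0.997, 0.081, 0.0, 0.0]
contact_force: [0.1, 1.5, 6.5]
finger_gap: -0.0001
gripper_force: 3.3
```

{"op": "move_arm", "data": {"motion": [{"dx": 0.1, "dy": -0.5, "dz": -0.7, "roll": 0}, {"dx": 0.1, "dy": -1, "dz": -1.4, "roll": 0}, {"dx": 0.1, "dy": -1.5, "dz": -2, "roll": 0}, {"dx": 0.1, "dy": -1.7, "dz": -2, "roll": 0}, {"dx": 0.1, "dy": -1.7, "dz": -2, "roll": 0}, {"dx": 0.1, "dy": -1.7, "dz": -2, "roll": 0}]}}

```text
time: 23.78
eef_pos: [0.5884, -0.1096, 0.2769]
tool_rot: [0.997, 0.081, -0.0, -0.0]
contact_force: [-0.3, -0.1, -0.5]
finger_gap: -0.0003
gripper_force: 0.0
```

```bash
python3 - <<'E'
from h import *
rel(*(E+.034*uy),.13,9);print(loc(arm.sense()["eef_pos"]))
look("blue",(262,215,400,330))
c=cap("scene");p,s,m=blobs(c,"orange",(300,250,400,340));print(p,s)
E
```

```text
t 23.78 pos [ 0.5884 -0.1096  0.2769] yawx 9.29 move [0.08 0.47 5.88] roll 0.05 F [-0.3 -0.1 -0.5] gap -0.0003
[-0.0021  0.0456]
blue [312.5 281.5] 170 [283.5 246.6] 50 [0.5757 0.0039 0.1184] 0.0011 local [0.0031 0.1597]
[357.21164021 310.67724868] [349 301  17  20 189]
```

{"op": "move_arm", "data": {"motion": [{"dx": 0.1, "dy": 0.45, "dz": 1, "roll": 0}, {"dx": 0.1, "dy": 0.45, "dz": 2, "roll": 0}, {"dx": 0.1, "dy": 0.45, "dz": 3, "roll": 0}, {"dx": 0.1, "dy": 0.45, "dz": 4, "roll": 0}, {"dx": 0.1, "dy": 0.45, "dz": 5, "roll": 0}, {"dx": 0.1, "dy": 0.45, "dz": 5.7, "roll": 0}, {"dx": 0.1, "dy": 0.45, "dz": 5.7, "roll": 0}]}}

```text
time: 24.52
eef_pos: [0.591, -0.1204, 0.1304]
tool_rot: [0.997, 0.08, -0.003, -0.001]
contact_force: [0.3, -0.7, -0.9]
finger_gap: 0.0001
gripper_force: 0.0
```

```bash
python3 - <<'E'
from h import *
rel(*(E+.07*uy),.12,9);print(loc(arm.sense()["eef_pos"]))
c=cap("scene")
for k in("blue","orange"):
  p,s,m=blobs(c,k,(270,230,400,340));print(p,s,loc(plane(c,p,.10)))
w=cap("wrist");cv2.imwrite("pics/w5.png",w["color"])
E
```

```text
t 24.52 pos [ 0.591  -0.1204  0.1304] yawx 9.23 move [ 0.05 -1.42  0.42] roll 0.04 F [ 0.3 -0.7 -0.9] gap 0.0001
[-0.0012  0.0345]
[315.1547619  283.32738095] [307 274  17  20 168] [-0.0042  0.1628]
[357.21164021 310.67724868] [349 301  17  20 189] [0.0081 0.2965]
```

View pics/w5.png

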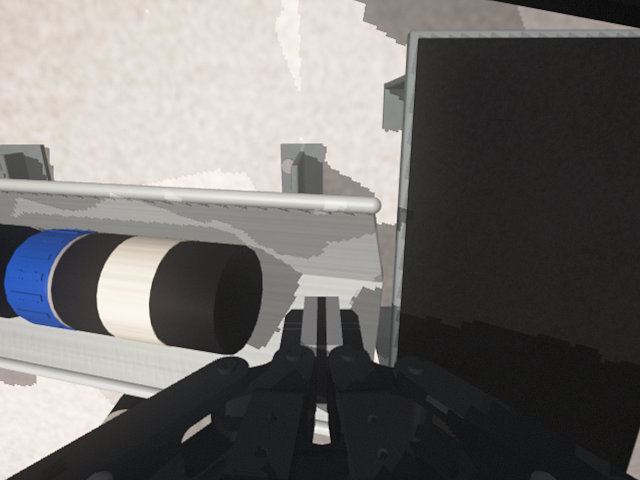

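{"op": "move_arm", "data": {"motion": [{"dx": 0.05, "dy": -0.3, "dz": 0.08, "roll": 0}, {"dx": 0.05, "dy": -0.6, "dz": 0.16, "roll": 0}, {"dx": 0.05, "dy": -0.8, "dz": 0.22, "roll": 0}, {"dx": 0.05, "dy": -0.95, "dz": 0.25, "roll": 0}, {"dx": 0.05, "dy": -1.1, "dz": 0.3, "roll": 0}, {"dx": 0.05, "dy": -1.25, "dz": 0.33, "roll": 0}, {"dx": 0.05, "dy": -1.4, "dz": 0.37, "roll": 0}, {"dx": 0.05, "dy": -1.55, "dz": 0.41, "roll": 0}, {"dx": 0.05, "dy": -1.7, "dz": 0.45, "roll": 0}, {"dx": 0.05, "dy": -1.7, "dz": 0.45, "roll": 0}]}}

```text
time: 25.45
eef_pos: [0.5871, -0.0776, 0.1238]
tool_rot: [0.997, 0.081, -0.0, -0.0]
contact_force: [-0.3, -0.2, 0.7]
finger_gap: -0.0001
gripper_force: 0.0
```

{"op": "move_arm", "data": {"motion": [{"dx": 0, "dy": -0.06, "dz": 0.02, "roll": 0}, {"dx": 0, "dy": -0.12, "dz": 0.03, "roll": 0}, {"dx": 0, "dy": -0.12, "dz": 0.03, "roll": 0}]}}

```text
time: 25.7
eef_pos: [0.5867, -0.0752, 0.1232]
tool_rot: [0.997, 0.081, -0.0, -0.0]
contact_force: [0.1, 0.1, -0.1]
finger_gap: 0.0004
gripper_force: 0.0
```

```bash
python3 - <<'E'
from h import *
rel(*(E+.084*uy),.12,9);print(loc(arm.sense()["eef_pos"]))
c=cap("scene")
for k in("blue","orange"):
  p,s,m=blobs(c,k,(270,230,400,340));print(p,s,loc(plane(c,p,.10)))
E
```

```text
t 25.7 pos [ 0.5867 -0.0752  0.1232] yawx 9.26 move [-0.07 -0.17  0.13] roll 0.04 F [ 0.1  0.1 -0.1] gap 0.0004
[0.0017 0.0799]
[320.65697674 286.70348837] [313 277  17  20 172] [-0.003   0.1805]
[357.21164021 310.67724868] [349 301  17  20 189] [0.0081 0.2965]
```

Blue follows the fingers (cap 0.181, so roughly 5 mm to go). Small steps now.

{"op": "move_arm", "data": {"motion": [{"dx": 0, "dy": -0.06, "dz": 0.02, "roll": 0}, {"dx": 0, "dy": -0.12, "dz": 0.03, "roll": 0}, {"dx": 0, "dy": -0.12, "dz": 0.03, "roll": 0}]}}

```text
time: 26.0
eef_pos: [0.5862, -0.0721, 0.1224]
tool_rot: [0.997, 0.081, -0.0, -0.0]
contact_force: [-0.8, -0.5, -0.3]
finger_gap: 0.0001
gripper_force: 0.0
```

{"op": "move_arm", "data": {"motion": [{"dx": 0, "dy": -0.04, "dz": 0.01, "roll": 0}, {"dx": 0, "dy": -0.08, "dz": 0.02, "roll": 0}, {"dx": 0, "dy": -0.08, "dz": 0.02, "roll": 0}]}}

```text
time: 26.25
eef_pos: [0.5862, -0.071, 0.1223]
tool_rot: [0.997, 0.081, 0.0, 0.001]
contact_force: [0.5, -5.6, 0.1]
finger_gap: -0.0001
gripper_force: 3.0
```

```bash
python3 - <<'E'
from h import *
rel(*(E+.084*uy),.12,9);print(loc(arm.sense()["eef_pos"]))
c=cap("scene")
for k in("blue","orange"):
  p,s,m=blobs(c,k,(270,230,400,340));print(p,s,loc(plane(c,p,.10)))
E
```

```text
t 26.25 pos [ 0.5862 -0.071   0.1223] yawx 9.24 move [-0.07  0.    0.09] roll 0.04 F [ 0.5 -5.6  0.1] gap -0.0001
[0.0017 0.084 ]
[321.98360656 287.67759563] [314 278  17  20 183] [-0.0024  0.185 ]
[357.23684211 310.68947368] [349 301  17  20 190] [0.0081 0.2966]
```

Blue is close up behind orange. I retreat and move over the knob.

{"op": "move_arm", "data": {"motion": [{"dx": 0, "dy": 0.3, "dz": -0.05, "roll": 0}, {"dx": 0, "dy": 0.6, "dz": -0.3, "roll": 0}, {"dx": 0, "dy": 0.6, "dz": -1.8, "roll": 0}, {"dx": 0, "dy": 0.6, "dz": -3.3, "roll": 0}, {"dx": 0, "dy": 0.6, "dz": -4.8, "roll": 0}, {"dx": 0, "dy": 0.6, "dz": -6.2, "roll": 0}, {"dx": -0.5, "dy": 0, "dz": -7, "roll": 0}, {"dx": -1.3, "dy": -1, "dz": -7, "roll": 0}, {"dx": -2.1, "dy": -2.2, "dz": -7, "roll": 0}, {"dx": -2.9, "dy": -3.4, "dz": -7, "roll": 0}]}}

```text
time: 27.13
eef_pos: [0.4998, 0.0019, 0.2976]
tool_rot: [0.997, 0.08, 0.0, -0.0]
contact_force: [0.2, 0.4, 0.4]
finger_gap: 0.0006
gripper_force: 0.0
```

```bash
python3 - <<'E'
from h import *
rel(.4482,.2069,.25,9);print(loc([.4482,.2069]))
E
```

```text
t 27.13 pos [0.4998 0.0019 0.2976] yawx 9.18 move [-0.73 -8.42  1.91] roll 0.03 F [0.2 0.4 0.4] gap 0.0006
[-0.0911  0.3801]
```

{"op": "move_arm", "data": {"gripper": -0.5, "motion": [{"dx": -0.1, "dy": -1.3, "dz": 0, "roll": 0}, {"dx": -0.3, "dy": -2.6, "dz": 0, "roll": 0}, {"dx": -0.5, "dy": -3.9, "dz": 0.3, "roll": 0}, {"dx": -0.7, "dy": -5.2, "dz": 0.6, "roll": 0}, {"dx": -0.9, "dy": -6.5, "dz": 0.9, "roll": 0}, {"dx": -1, "dy": -7.7, "dz": 1.2, "roll": 0}, {"dx": -1, "dy": -8.4, "dz": 1.2, "roll": 0}, {"dx": -1, "dy": -8.4, "dz": 1.2, "roll": 0}, {"dx": -1, "dy": -8.4, "dz": 1.2, "roll": 0}]}}

```text
time: 27.88
eef_pos: [0.4423, 0.2054, 0.2674]
tool_rot: [0.997, 0.082, 0.0, -0.0]
contact_force: [1.3, -0.6, -0.1]
finger_gap: 0.0643
gripper_force: 0.0
```

```bash
python3 - <<'E'
from h import *
w=cap("wrist");p,s,m=blobs(w,"red",(0,0,640,480));print(p,s); P=plane(w,p,.12);print(P,loc(P))
u,v=np.where(m)[::-1]; print(*[plane(w,(a,b),.115).round(4) for a,b in((s[0],p[1]),(s[0]+s[2],p[1]),(p[0],s[1]),(p[0],s[1]+s[3]))])
rel(P[0],P[1],.115,9); cv2.imwrite("pics/w6.png",w["color"])
E
```

```text
[320.36100746 210.53731343] [ 302  194   38   34 1072]
[0.44838315 0.20762304 0.12      ] [-0.0908  0.3808]
[0.4448 0.222  0.115 ] [0.4497 0.1919 0.115 ] [0.4604 0.2096 0.115 ] [0.4328 0.2051 0.115 ]
t 27.93 pos [0.4425 0.2048 0.2675] yawx 9.28 move [ 0.25 -0.07  6.1 ] roll 0.05 F [-0.1 -0.6  0.1] gap 0.064
```

View pics/w6.png

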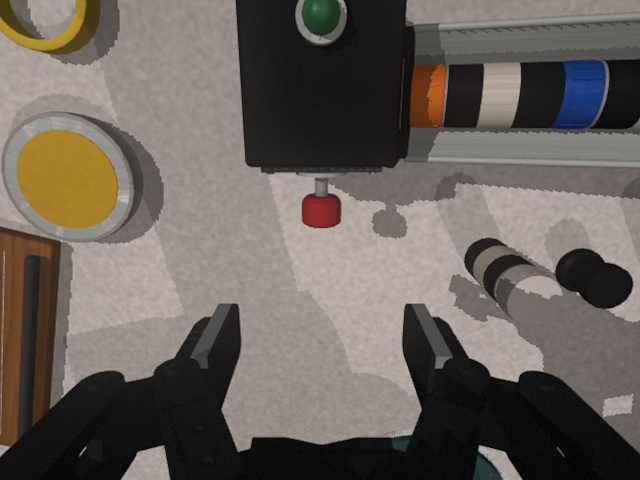

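The knob head is at (320,210), clear on both sides, and the two cans lie end to end with orange at the door. I go down on the knob.

{"op": "move_arm", "data": {"motion": [{"dx": 0.22, "dy": -0.08, "dz": 1.2, "roll": 0}, {"dx": 0.22, "dy": -0.08, "dz": 2.4, "roll": 0}, {"dx": 0.22, "dy": -0.08, "dz": 3.6, "roll": 0}, {"dx": 0.22, "dy": -0.08, "dz": 4.8, "roll": 0}, {"dx": 0.22, "dy": -0.08, "dz": 5.8, "roll": 0}, {"dx": 0.22, "dy": -0.08, "dz": 6.4, "roll": 0}, {"dx": 0.22, "dy": -0.08, "dz": 6.4, "roll": 0}, {"dx": 0.22, "dy": -0.08, "dz": 6.4, "roll": 0}]}}

```text
time: 28.6
eef_pos: [0.4477, 0.2071, 0.1073]
tool_rot: [0.997, 0.08, -0.0, 0.0]
contact_force: [-0.5, 0.2, 1.0]
finger_gap: 0.0641
gripper_force: 0.0
```

{"op": "move_arm", "data": {"gripper": 0.5, "motion": [{"dx": 0, "dy": 0, "dz": 0, "roll": 0}, {"dx": 0, "dy": 0, "dz": 0, "roll": 0}, {"dx": 0, "dy": 0, "dz": 0, "roll": 0}, {"dx": 0, "dy": 0, "dz": 0, "roll": 0}, {"dx": 0, "dy": 0, "dz": 0, "roll": 0}, {"dx": 0, "dy": 0, "dz": 0, "roll": 0}, {"dx": 0, "dy": 0, "dz": 0, "roll": 0}, {"dx": 0, "dy": 0, "dz": 0, "roll": 0}]}}

```text
time: 29.27
eef_pos: [0.4481, 0.207, 0.1085]
tool_rot: [0.997, 0.081, 0.001, 0.001]
contact_force: [-1.6, -11.9, 8.3]
finger_gap: 0.024
gripper_force: 50.9
```

{"op": "move_arm", "data": {"motion": [{"dx": -0.08, "dy": 0, "dz": 0, "roll": 0}, {"dx": -0.16, "dy": 0, "dz": 0, "roll": 0}, {"dx": -0.24, "dy": 0, "dz": 0, "roll": 0}, {"dx": -0.32, "dy": 0, "dz": 0, "roll": 0}, {"dx": -0.4, "dy": 0, "dz": 0, "roll": 0}, {"dx": -0.48, "dy": 0, "dz": 0, "roll": 0}, {"dx": -0.52, "dy": 0, "dz": 0, "roll": 0}, {"dx": -0.52, "dy": 0, "dz": 0, "roll": 0}]}}

```text
time: 29.93
eef_pos: [0.4362, 0.2051, 0.11]
tool_rot: [0.997, 0.081, 0.003, 0.001]
contact_force: [1.1, -13.5, 17.9]
finger_gap: 0.0225
gripper_force: 41.1
```

```bash
python3 - <<'E'
from h import *
rel(.4482,.2075,.106,9);print(loc(arm.sense()["eef_pos"]))
c=cap("side");
w=cap("wrist");p,s,m=blobs(w,"red",(200,100,440,400));print(p,s,loc(plane(w,p,.12)))
h=cv2.cvtColor(c["color"],cv2.COLOR_BGR2HSV); print(h[285:300,250:270].reshape(-1,3).max(0))
c=cap("scene");p,s,m=blobs(c,"green",(365,315,400,345),100,30);print("lamp",p,s,c["color"][int(p[1]),int(p[0])])
E
```

```text
t 29.93 pos [0.4362 0.2051 0.11  ] yawx 9.24 move [ 0.49 -0.02  0.16] roll 0.04 F [  1.1 -13.5  17.9] gap 0.0225
[-0.1032  0.3802]
[321.70130246 313.09609262] [ 287  275   72   74 3455] [-0.1021  0.3809]
[177  96 220]
lamp [382.85714286 328.44444444] [379 324   9  10  63] [ 64 122  49]
```

Knob moved out about 12 mm. The grip sits high and is riding up, so I regrip lower, confirm it is fully out, and let it dwell.

{"op": "move_arm", "data": {"gripper": -0.3, "motion": [{"dx": 0, "dy": 0, "dz": 0, "roll": 0}, {"dx": 0, "dy": 0, "dz": 0, "roll": 0}, {"dx": 0, "dy": 0, "dz": 0, "roll": 0}, {"dx": 0, "dy": 0, "dz": 0.15, "roll": 0}, {"dx": 0, "dy": 0, "dz": 0.35, "roll": 0}, {"dx": 0, "dy": 0, "dz": 0.35, "roll": 0}]}}

```text
time: 30.58
eef_pos: [0.434, 0.2057, 0.0968]
tool_rot: [0.997, 0.081, -0.001, 0.0]
contact_force: [0.4, -0.5, 0.1]
finger_gap: 0.0556
gripper_force: 0.0
```

{"op": "move_arm", "data": {"gripper": 0.4, "motion": [{"dx": 0, "dy": 0, "dz": 0, "roll": 0}, {"dx": 0, "dy": 0, "dz": 0, "roll": 0}, {"dx": 0, "dy": 0, "dz": 0, "roll": 0}, {"dx": 0, "dy": 0, "dz": 0, "roll": 0}, {"dx": 0, "dy": 0, "dz": 0, "roll": 0}, {"dx": 0, "dy": 0, "dz": 0, "roll": 0}, {"dx": 0, "dy": 0, "dz": 0, "roll": 0}, {"dx": 0, "dy": 0, "dz": 0, "roll": 0}]}}

```text
time: 31.25
eef_pos: [0.4349, 0.2048, 0.0986]
tool_rot: [0.997, 0.081, 0.0, 0.001]
contact_force: [0.6, -10.5, 3.5]
finger_gap: 0.0291
gripper_force: 59.1
```

{"op": "move_arm", "data": {"motion": [{"dx": -0.08, "dy": 0, "dz": 0, "roll": 0}, {"dx": -0.12, "dy": 0, "dz": 0, "roll": 0}, {"dx": -0.12, "dy": 0, "dz": 0, "roll": 0}]}}

```text
time: 31.5
eef_pos: [0.4335, 0.2046, 0.0988]
tool_rot: [0.997, 0.081, 0.003, 0.001]
contact_force: [18.8, -8.0, -4.4]
finger_gap: 0.0293
gripper_force: 60.0
```

```bash
python3 - <<'E'
from h import *
rel(.4482,.2075,.106,9);print(loc(arm.sense()["eef_pos"]))
w=cap("wrist");p,s,m=blobs(w,"red",(200,100,440,400));print(p,s,loc(plane(w,p,.12)))
c=cap("scene");p,s,m=blobs(c,"green",(365,315,400,345),100,30);print("lamp",p,s,c["color"][int(p[1]),int(p[0])])
E
```

```text
t 31.5 pos [0.4335 0.2046 0.0988] yawx 9.24 move [ 0.6  -0.02 -0.28] roll 0.04 F [18.8 -8.  -4.4] gap 0.0293
[-0.1059  0.3801]
[322.11641665 322.80731037] [ 284  281   76   80 4733] [-0.103   0.3807]
lamp [382.85714286 328.44444444] [379 324   9  10  63] [ 63 122  48]
```

Firmly against the out-stop (19 N), and it has been out for over a second. After a short dwell I push it in.

{"op": "move_arm", "data": {"motion": [{"dx": 0.08, "dy": 0, "dz": 0, "roll": 0}, {"dx": 0.08, "dy": 0, "dz": 0, "roll": 0}, {"dx": 0.08, "dy": 0, "dz": 0, "roll": 0}, {"dx": 0.16, "dy": 0, "dz": 0, "roll": 0}, {"dx": 0.24, "dy": 0, "dz": 0, "roll": 0}, {"dx": 0.32, "dy": 0, "dz": 0, "roll": 0}, {"dx": 0.4, "dy": 0, "dz": 0, "roll": 0}, {"dx": 0.48, "dy": 0, "dz": 0, "roll": 0}, {"dx": 0.56, "dy": 0, "dz": 0, "roll": 0}, {"dx": 0.56, "dy": 0, "dz": 0, "roll": 0}]}}

```text
time: 32.43
eef_pos: [0.4456, 0.2066, 0.0986]
tool_rot: [0.997, 0.081, -0.0, 0.001]
contact_force: [-1.6, -11.3, 5.9]
finger_gap: 0.0289
gripper_force: 61.0
```

{"op": "move_arm", "data": {"motion": [{"dx": 0.06, "dy": 0, "dz": 0, "roll": 0}, {"dx": 0.1, "dy": 0, "dz": 0, "roll": 0}, {"dx": 0.1, "dy": 0, "dz": 0, "roll": 0}]}}

```text
time: 32.68
eef_pos: [0.4459, 0.2067, 0.0983]
tool_rot: [0.997, 0.081, -0.003, 0.002]
contact_force: [-25.1, -15.2, 16.3]
finger_gap: 0.0289
gripper_force: 62.1
```

```bash
python3 - <<'E'
from h import *
rel(.4482,.2075,.106,9)
w=cap("wrist");p,s,m=blobs(w,"red",(200,100,440,400));print(p,s,loc(plane(w,p,.12)))
E
```

```text
t 32.68 pos [0.4459 0.2067 0.0983] yawx 9.26 move [ 0.09 -0.02 -0.31] roll 0.04 F [-25.1 -15.2  16.3] gap 0.0289
[322.1606564  323.63026742] [ 284  282   76   81 4936] [-0.0903  0.3808]
```

{"op": "move_arm", "data": {"motion": [{"dx": -0.08, "dy": 0, "dz": 0, "roll": 0}, {"dx": -0.08, "dy": 0, "dz": 0, "roll": 0}]}}

```text
time: 32.9
eef_pos: [0.4457, 0.2066, 0.0985]
tool_rot: [0.997, 0.081, -0.0, 0.001]
contact_force: [-5.9, -11.4, 5.9]
finger_gap: 0.029
gripper_force: 61.1
```

{"op": "move_arm", "data": {"gripper": -0.5, "motion": [{"dx": 0, "dy": 0, "dz": 0, "roll": 0}, {"dx": 0, "dy": 0, "dz": 0, "roll": 0}, {"dx": 0, "dy": 0, "dz": 0, "roll": 0}, {"dx": 0, "dy": 0, "dz": 0, "roll": 0}, {"dx": 0, "dy": 0, "dz": -0.8, "roll": 0}, {"dx": 0, "dy": 0, "dz": -2, "roll": 0}, {"dx": 0, "dy": 0, "dz": -3.5, "roll": 0}, {"dx": 0, "dy": 0, "dz": -5, "roll": 0}, {"dx": 0, "dy": 0, "dz": -6.6, "roll": 0}, {"dx": 0, "dy": 0, "dz": -6.6, "roll": 0}]}}

```text
time: 33.73
eef_pos: [0.4473, 0.2084, 0.2715]
tool_rot: [0.997, 0.081, 0.005, -0.001]
contact_force: [1.4, 0.1, 1.6]
finger_gap: 0.0641
gripper_force: 0.0
```

```bash
python3 - <<'E'
from h import *
rel(.4482,.2075,.106,9)
w=cap("wrist");p,s,m=blobs(w,"red",(0,0,640,480));print(p,s,loc(plane(w,p,.12)))
c=cap("scene")
for k in("blue","orange"):
  p,s,m=blobs(c,k,(270,230,400,340));print(p,s,loc(plane(c,p,.10)))
cv2.imwrite("pics/w7.png",w["color"])
E
```

```text
t 33.73 pos [0.4473 0.2084 0.2715] yawx 9.27 move [-0.03  0.06  6.62] roll 0.04 F [1.4 0.1 1.6] gap 0.0641
[323.40155945 217.60916179] [ 306  201   37   33 1026] [-0.0908  0.3808]
[321.98360656 287.67759563] [314 278  17  20 183] [-0.0024  0.185 ]
[357.23684211 310.68947368] [349 301  17  20 190] [0.0081 0.2966]
```

View pics/w7.png

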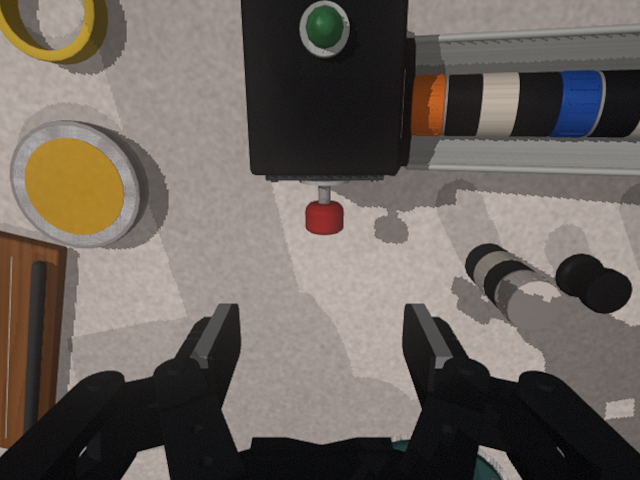

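The knob is back at its original -0.0908 position, the cans lie end to end at the door, and everything else is undisturbed.

```bash
python3 -c "
from plant import arm
print(arm.sign_off())"
```

```text
the job is handed in; nothing more can be done
None
```

I handed the job in at about 34 s: orange rests against the door (peak push about 23 N) with blue close up behind it, the red knob was pulled fully out for over a second and pushed fully back in, and I touched nothing else on the bench.

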